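Open the combination padlock on the knife chest and hold it up

ROBOT

A 7-joint arm with a two-finger parallel gripper is mounted at the origin on the work surface. World frame = base frame: x ahead of the robot, y to its left, z up, the work surface at z = 0. Lengths are in m, angles in rad, forces in N, time in s.
With the tool pointing down it reaches from about 0.4 to 0.875 m from the base axis. Payload 6.5 kg.
Tool frame: the origin (TCP) lies midway between the tips of the shut fingers; the grasp point (between the pads) lies 19 mm behind it; z points along the fingers, y is the line along which they close (so a half turn about z gives the same grasp; the last joint's range is limited). The gripper opens to 85 mm and grips with 20 to 120 N. Pads are 22 mm wide; open, the fingers measure 114 mm over their backs; the gripper's body (76 mm by 85 mm) begins 54 mm behind the grasp point. The pads swing forward as they close: fully open they stand 13 mm farther back than shut.
Start: joints at [-1.329, 0.536, -0.004, 1.538, 0.003, 1.067, -0.071], TCP at [0.197, 0.619, 0.231] pointing down, gripper open.
Joint ranges: [-2.7, 2.7], [-0.37, 2.16], [-1.27, 1.26], [0.24, 2.4], [-1.31, 4.45], [0.19, 1.91], [-2.76, 2.76]. Speed limits (rad/s): [2.39, 2.39, 3.14, 3.14, 3.14, 3.14, 3.14].

INTERFACE

Orientations are given as a unit quaternion [x, y, z, w].
In Python, from cell import robot gives the robot as it stands.
- The arm moves only by the shell command python3 -m creep 'ROWS' [FORCE]. ROWS is JSON, a list that holds one entry, the list of rows, each a list of 7 numbers: the turn, a rotation vector about the world's x, y, z in rad, then the shift along the world's x, y, z in cm, then the opening, from 0 (shut) to 1 (fully open). In form: [[[rx, ry, rz, dx, dy, dz, hand], ...]]. A call has 1 to 12 rows; each row is the pose to reach, as a shift and turn from the pose commanded when the call began; what a row does not reach only later rows make up. A row lasts 1/10 s, in which the tool goes at most 50 mm and 8.59 degrees, less where a joint would pass 70% of its speed; a pose out of reach is approached as far as the arm can. A call with a gripper value outside its range is refused whole. The fingers move at their own pace and stop on an object; FORCE is the grip in N (left out, the last holds). Time passes only in rows, so rows that repeat a pose let the fingers close. It gives the time, the measured TCP pose, the force, the opening and the grip force at its end, in the units of the state.
- robot.sense(): the state, without advancing time (a new reading comes with each control period).
- robot.grab_frame(name): name is "scene" or "side" or "wrist"; returns the picture (384x512x3 uint8, red, green, blue); there is no depth.
- robot.camera_params(name): a dict with "K" (3x3 intrinsics, pixels), "R" (3x3) and "t" (3): a world point X has camera coordinates R X + t. Camera axes: x right, y down, z forward; pixel columns grow to the right and rows downward; lengths in m; the calibration is good to about 2 mm. A picture is of the moment at which its call begins: read the wrist's pose just before it. camera_params takes no time and is no camera call; for the wrist camera it gives the pose at the moment of the call.
- robot.sign_off(): hands the job in; it is judged then, once.
The state is a dict: "clock": time; "joints": joint angles; "qvel": joint speeds; "joint_efforts": joint torques, N m; "tool_pos": TCP position; "tool_rot": TCP orientation; "contact_force": force on the tool from outside, world axes, zero at the start; "moment": the same for the moment, N m; "width": finger opening in m; "finger_force": force on a finger pad.
Only numpy, scipy, OpenCV 4.12 (cv2) and the standard library are available. Lean on these libraries where they do the work, as an engineer would, in place of code of your own. Each camera call takes 0.05 s, during which the arm holds its last target. There are 200 camera calls.

TASK

Open the combination padlock lying on the grey knife chest: turn its dial click by click until the pointer on the knob faces the shackle, then pull the shackle straight out to its stop so that its free leg leaves the staple. Then take the open lock off the chest and finish while still holding it up in the air, dial uppermost and roughly level, with its shackle still open, at least 10 cm above where it lay. Do not push the other things on the chest and bench about.

Things in the scene. Friction and masses are not known exactly. Their poses are not given: they have to be found in the camera images.
- lock_center (a point): centre of the combination padlock's brass case, half-way up it; case 60 mm long (x), 56 wide (y), 28 thick (z). It lies on its back, x towards its shackle, z up out of the face with the dial. Both y sides are free to grasp at mid-length, from the face down to 39 mm below this point (the chest lid). 0.35 to 0.6 kg in all
- dial_knob (a point): point on the dial's axis, 15 mm above the brass face (29 mm above the case centre). Black ribbed knob, 32 mm in diameter, from 4 to 26 mm above the face, on a turning steel disc 44 mm wide and 4 mm high, over the middle of the case. The white rib on its top, from centre to rim, is the pointer and lies along this point's x axis
- dial (a joint): dial angle (rad), anticlockwise positive seen from above; 0 = pointer to the shackle, over the dark mark on the case: only there (within 0.12) can the shackle be pulled. Starts 1.0 to 2.1, two to four clicks: turn it clockwise. Notches every 30 degrees (0.524); about 0.1 N m to leave one; let go, it springs to the nearest. Stops at -0.35 and 2.45
- shackle_grip (a point): point midway between the shackle's legs at their axis height (that of the case centre), 66 mm from the case centre along x when closed; axes as the lock's. U of 9 mm steel bar, 49 mm wide over the outside of the legs, its round end 27 mm beyond this point. It can be grasped here from above across both legs; the lid is 39 mm below
- shackle (a joint): how far the shackle is pulled out of the case along the lock's x (m): 0 closed, 0.030 at its stop. About 3 N of friction; it stays where it is left. The free leg (y = +20 mm) is clear of the staple from 0.020 on
- staple (a point): top of the staple's arch, fixed on the chest: an upright arch of 5 mm round steel bar, 26 mm wide along y, over the shackle's free leg, 10 mm beyond the case's end; 40 mm along x and 20 mm along y from the case centre and 12 mm above it. It keeps the lock from being lifted until the shackle is out
- chest: grey steel knife chest, fixed, 260 (x) x 220 (y) x 60 mm high, origin in the centre of its underside, axes along its sides. The lock lies parallel to it, centred 35 mm along -x, on a rest 25 mm high and 40 mm wide on the lid; 8 mm high lips before and behind the case keep it from sliding along x: lift it straight up
- tack_tin: round metal tin 50 mm wide, 24 mm high, standing on the chest lid; to be left alone; origin on its underside
- heel_block: rubber heel block 55 x 45 x 28 mm on the chest lid; to be left alone; origin on its underside
- hammer: cobbler's hammer lying on the bench, 260 mm; to be left alone; origin on its underside
- glue_can: tin can, 84 mm wide and 110 mm high, on the bench; to be left alone; origin on its underside
- last: wooden shoe last about 220 mm long, 80 mm high, on the bench; to be left alone; origin on its underside
- key_lock: ordinary small closed padlock without a dial, 44 mm wide, loose on the bench (not the one to open); to be left alone; origin on its underside
- brush: brush with a handle, 200 mm, on the bench; to be left alone; origin on its underside
- awl: awl with a thick handle, 190 mm, on the bench; to be left alone; origin on its underside

How it is judged:
By the outcome, as a careful person would: the job done as asked, in the order asked, and still so for the second after the job is handed in, while the arm keeps its last pose, push and grip.
It also fails if it takes over 64 s, if anything falls off the work surface, if the arm or the gripper's body presses on something with over 40 N, if the wrist force passes 120 N, or if a joint passes its speed limit or range.

## Working session

There is one attempt and no reset: what is moved stays moved. The work goes in short steps, Python scripts to look and compute and a shell command to move; the robot and the scene stay as the last step left them, time stands still between calls to the robot, and variables do not carry over. Pictures are saved under pics/ and viewed, at most 10 in all, crops included, and the job is handed in when it is done.

```bash
mkdir -p pics; ls
cat > h.py <<'E'
import numpy as np,cv2
from cell import robot
def snap(n,f,crop=None,s=1):
    p=robot.camera_params(n); im=robot.grab_frame(n)[:,:,::-1]
    np.savez('pics/'+f+'.npz',im=im,**{k:np.array(p[k]) for k in 'KRt'})
    if crop: im=im[crop[1]:crop[3],crop[0]:crop[2]]
    cv2.imwrite('pics/'+f+'.png',cv2.resize(im,None,fx=s,fy=s,interpolation=cv2.INTER_CUBIC))
def onplane(f,uv,z):
    d=np.load('pics/'+f+'.npz'); K,R,t=d['K'],d['R'],d['t']
    c=-R.T@t; r=R.T@np.linalg.inv(K)@np.array([uv[0],uv[1],1.])
    return c+r*(z-c[2])/r[2]
def proj(f,X):
    d=np.load('pics/'+f+'.npz'); x=d['K']@(d['R']@np.array(X).reshape(3)+d['t']); return x[:2]/x[2]
def tri(obs):
    A=[];b=[]
    for f,uv in obs:
        d=np.load('pics/'+f+'.npz'); R=d['R'];c=-R.T@d['t']; r=R.T@np.linalg.inv(d['K'])@np.array([uv[0],uv[1],1.]);r/=np.linalg.norm(r)
        P=np.eye(3)-np.outer(r,r);A.append(P);b.append(P@c)
    return np.linalg.solve(sum(A),sum(b))
E
python3 - <<'E'
from h import *
for n in ('scene','side'):
    snap(n,n+'0')
    d=np.load(f'pics/{n}0.npz');print(n,-d['R'].T@d['t'],d['K'][0,0])
a=cv2.imread('pics/scene0.png');b=cv2.imread('pics/side0.png')
cv2.imwrite('pics/both.png',cv2.resize(np.vstack([a,b]),(400,600)))
s=robot.sense();print(s)
E
```

```text
pics
scene [1.19645627 0.00260297 1.07727516] 423.4676335575132
side [ 0.03302001 -1.04979397  0.9290632 ] 477.4121319761462
{'clock': 0.1, 'joints': array([-1.3292288 ,  0.53712079, -0.0044403 ,  1.53875106,  0.00259825,
        1.06730152, -0.07119565]), 'qvel': array([ 0.00119793, -0.00135869, -0.00060979, -0.00288055, -0.0003494 ,
       -0.00087063, -0.00062294]), 'joint_efforts': array([ 2.00501432e-03, -5.84563601e+01,  1.05166610e+00, -2.59774804e+01,
        1.25740701e-02,  4.64239740e-03, -2.39814542e-07]), 'tool_pos': array([0.19674708, 0.6189191 , 0.23049006]), 'tool_rot': array([ 1.53239247e-01,  9.88188804e-01, -7.84871381e-04, -6.40675647e-05]), 'contact_force': array([-0.59062657, -0.73805594,  0.14163699]), 'moment': array([-0.05038099,  0.00992302, -0.02102331]), 'finger_force': 0.0, 'width': 0.08536162313506791}
```

View pics/scene0.png

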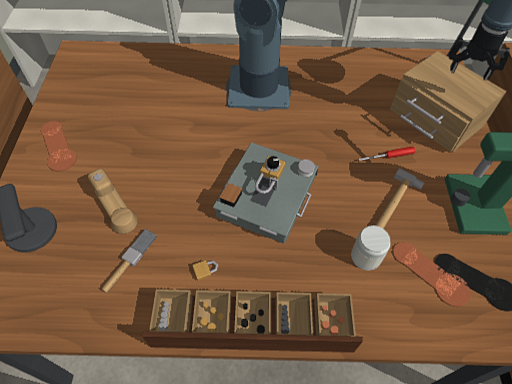

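View pics/side0.png

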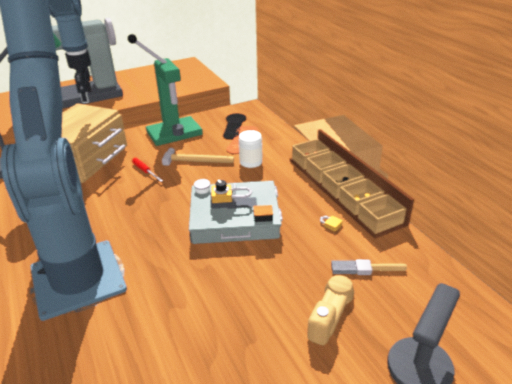

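Run:
```python
from h import *
for n,uv in dict(a=(252,145),b=(319,169),c=(286,240),d=(215,207)).items(): print(n,onplane('scene0',uv,.06))
k=tri([('scene0',(273,158)),('side0',(221,183))]);print('knobtop',k, onplane('scene0',(273,158),.125))
a=np.load('pics/scene0.npz')['im'][135:250,205:330];b=np.load('pics/side0.npz')['im'][165:250,175:295]
a=cv2.resize(a,(500,460),interpolation=2);b=cv2.resize(b,(300,212),interpolation=2)
o=np.zeros((460,800,3),np.uint8);o[:,:500]=a;o[:212,500:]=b;cv2.imwrite('pics/z.png',o)
```

```text
a [ 0.33419103 -0.01631072  0.06      ]
b [0.42223375 0.18804981 0.06      ]
c [0.66467636 0.08394691 0.06      ]
d [ 0.56566424 -0.11472622  0.06      ]
knobtop [0.44874371 0.04455331 0.13837236] [0.43604627 0.04641291 0.125     ]
```

View pics/z.png

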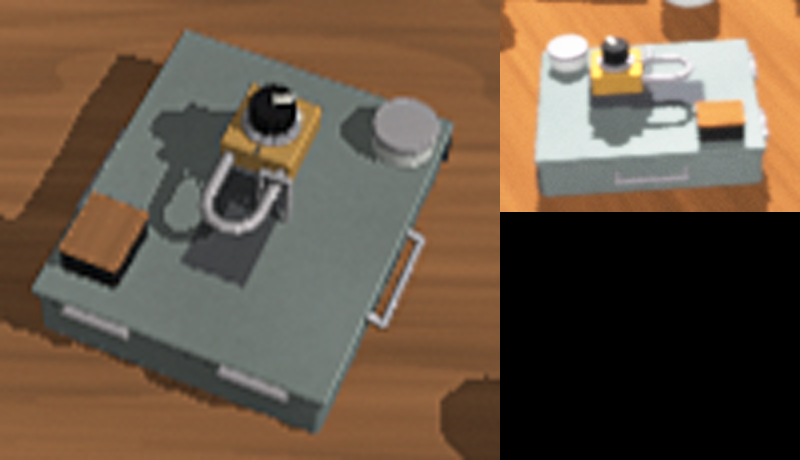

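The lock lies about (0.455, 0.047), yaw ≈ −23°, with the shackle pointing away from the base. The pointer is roughly towards +y, three or four clicks. I'll move above it for a close view.

```bash
python3 -m creep '[[[0,0,0,0,0,5,1],[0,0,-0.1,8,-18,6,1],[0,0,-0.1,25.5,-57,6,1],[0,0,-0.1,25.5,-57,6,1],[0,0,-0.1,25.5,-57,6,1],[0,0,-0.1,25.5,-57,6,1],[0,0,-0.1,25.5,-57,6,1],[0,0,-0.1,25.5,-57,6,1],[0,0,-0.1,25.5,-57,6,1],[0,0,-0.1,25.5,-57,6,1],[0,0,-0.1,25.5,-57,6,1],[0,0,-0.1,25.5,-57,6,1]]]' 30
python3 -m creep '[[[0,0,0,0,0,0,1],[0,0,0,0,0,0,1]]]'
```

```text
clock: 1.3
tool_pos: [0.4217, 0.1155, 0.2904]
tool_rot: [0.202, 0.979, 0.0, 0.0]
contact_force: [0.9, -0.0, 0.2]
width: 0.0856
finger_force: 0.0
clock: 1.5
tool_pos: [0.4215, 0.1166, 0.2902]
tool_rot: [0.204, 0.979, -0.0, -0.0]
contact_force: [-0.7, 1.0, 0.2]
width: 0.0856
finger_force: 0.0
```

```bash
python3 -m creep '[[[0,0,0,3,-7,0,1],[0,0,0,3,-7,0,1],[0,0,0,3,-7,0,1],[0,0,0,3,-7,0,1]]]'
python3 - <<'E'
from h import *
s=robot.sense();print(s['tool_pos'],s['tool_rot'],s['joints'])
snap('wrist','w1',s=1.5)
d=np.load('pics/w1.npz');print(-d['R'].T@d['t'],d['R'])
E
```

```text
clock: 1.9
tool_pos: [0.451, 0.0489, 0.29]
tool_rot: [0.202, 0.979, 0.0, -0.0]
contact_force: [0.3, 0.9, -0.9]
width: 0.0855
finger_force: 0.0
[0.4510392  0.04889074 0.29002989] [ 2.01850230e-01  9.79416295e-01  1.02771191e-04 -4.41636107e-04] [-0.57750783  0.12551637  0.40836154  1.98338148 -0.05812368  1.04440236
  1.02155039]
[0.38666334 0.07771165 0.4328475 ] [[ 3.94756597e-01  9.18785724e-01 -1.50234517e-04]
 [ 8.82162201e-01 -3.78975572e-01  2.79584275e-01]
 [ 2.56821105e-01 -1.10500268e-01 -9.60121144e-01]]
```

View pics/w1.png

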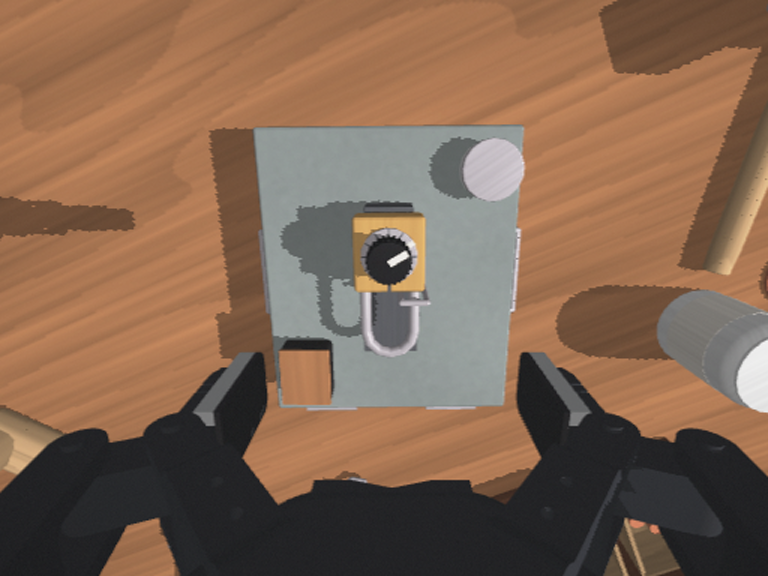

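The picture is aligned with the lock: knob centre (389,257), case corners (354,213) to (426,292). The pointer goes right and about 30° up, so dial ≈ 2.09, or four clicks. The tin (493,170) and block (305,375) are clear of the grasp sides.

Run:
```python
from h import *
f=lambda p,z: onplane('w1',np.array(p)/1.5,z).round(4)
print('knob',f((389,257),.139))
c=[f(p,.113) for p in((354,213),(424,213),(426,292),(354.5,291))];print(c,'ctr',np.mean(c,0))
print('yaw',[np.degrees(np.arctan2(*(q-p)[[1,0]])) for p,q in((c[0],c[3]),(c[1],c[2]))])
k=[f(p,.06) for p in((255,127),(523,126),(503,406),(281,406))];print('chest',k,np.mean(k,0))
for p,q in((k[0],k[3]),(k[1],k[2]),(k[0],k[1]),(k[3],k[2])): print(np.degrees(np.arctan2(*(q-p)[[1,0]])),np.linalg.norm(q-p))
print('tip-root', np.degrees(np.arctan2(*(f((410,252),.139)-f((389,263),.139))[[1,0]])))
print('tin',f((493,170),.084),'shackle end',f((390,357),.099),'legs',f((367.5,318),.099),f((412,318),.099))
```

```text
knob [0.4482 0.0495 0.139 ]
[array([0.4123, 0.0363, 0.113 ]), array([0.433 , 0.0844, 0.113 ]), array([0.4911, 0.0626, 0.113 ]), array([0.4681, 0.0111, 0.113 ])] ctr [0.451125 0.0486   0.113   ]
yaw [np.float64(-24.30454926593671), np.float64(-20.56685166598741)]
chest [array([ 0.32  , -0.0162,  0.06  ]), array([0.4067, 0.1874, 0.06  ]), array([0.6496, 0.0861, 0.06  ]), array([ 0.5621, -0.1176,  0.06  ])] [0.4846   0.034925 0.06    ]
-22.72565095143194 0.2624773704531497
-22.638286412189355 0.26317693667948944
66.93399902009874 0.22129132382450065
66.75390055900372 0.22169785745468987
tip-root 95.13255443987298
tin [0.4273 0.1481 0.084 ] shackle end [0.538  0.0114 0.099 ] legs [0.4976 0.0083 0.099 ] [0.5123 0.0426 0.099 ]
```

```bash
python3 -m creep '[[[0,0,0,0,0,-5,0.8],[0,0,0,0,0,-10,0.7],[0,0,0,0,0,-14,0.7],[0,0,0,0,0,-16,0.7],[0,0,0,0,0,-17.1,0.7],[0,0,0,0,0,-17.1,0.7],[0,0,0,0,0,-17.1,0.7]]]' 40
python3 -m creep '[[[0,0,0,0,0,0,0.3],[0,0,0,0,0,0,0.2],[0,0,0,0,0,0,0.2],[0,0,0,0,0,0,0.2],[0,0,0,0,0,0,0.2],[0,0,0,0,0,0,0.2]]]' 40
```

```text
clock: 2.65
tool_pos: [0.4521, 0.0483, 0.1201]
tool_rot: [0.202, 0.979, 0.0, 0.001]
contact_force: [-0.3, 0.1, 0.3]
width: 0.0599
finger_force: 0.0
clock: 3.25
tool_pos: [0.4522, 0.0475, 0.1204]
tool_rot: [0.203, 0.979, 0.001, 0.001]
contact_force: [-1.6, -0.5, 6.8]
width: 0.0308
finger_force: 39.0
```

```bash
python3 -m creep '[[[0,0,-0.13,0,0,0,0.2],[0,0,-0.26,0,0,0,0.2],[0,0,-0.39,0,0,0,0.2],[0,0,-0.524,0,0,0,0.2],[0,0,-0.524,0,0,0,0.2],[0,0,-0.65,0,0,0,0.2],[0,0,-0.78,0,0,0,0.2],[0,0,-0.91,0,0,0,0.2],[0,0,-1.047,0,0,0,0.2],[0,0,-1.047,0,0,0,0.2]]]'
python3 - <<'E'
from h import *
s=robot.sense();print(s['moment'],s['contact_force'],s['joints'])
snap('wrist','w2')
d=np.load('pics/w2.npz')
p=proj('w2',[.451,.049,.139]).astype(int);print(p)
snap('wrist','w3',(max(0,p[0]-90),max(0,p[1]-80),p[0]+90,p[1]+80),3)
E
```

```text
clock: 4.25
tool_pos: [0.4522, 0.0473, 0.1204]
tool_rot: [0.667, 0.745, 0.001, 0.0]
contact_force: [-2.0, -1.7, 8.8]
width: 0.0305
finger_force: 39.5
[-0.29773994  0.26066473 -0.079742  ] [-2.03688381 -1.71104009  8.75820351] [-0.71031038  0.44803288  0.6248836   2.15448624 -0.42735591  0.65872129
  0.3229427 ]
[256 253]
```

View pics/w3.png

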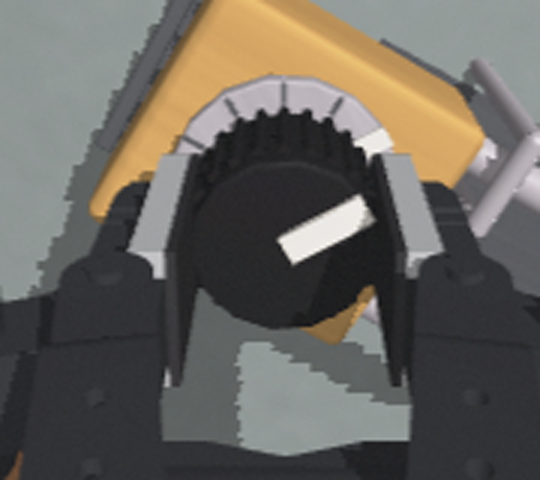

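The knob has turned with the gripper. The pointer is about 30° above image-right and the shackle about 30° below it, so two clicks are left. I'll continue.

```bash
python3 -m creep '[[[0,0,-0.13,0,0,0,0.2],[0,0,-0.26,0,0,0,0.2],[0,0,-0.39,0,0,0,0.2],[0,0,-0.524,0,0,0,0.2],[0,0,-0.524,0,0,0,0.2],[0,0,-0.65,0,0,0,0.2],[0,0,-0.78,0,0,0,0.2],[0,0,-0.91,0,0,0,0.2],[0,0,-1.047,0,0,0,0.2],[0,0,-1.047,0,0,0,0.2],[0,0,-1.047,0,0,0,0.2]]]'
python3 -m creep '[[[0,0,0,0,0,0,0.7],[0,0,0,0,0,0,0.7],[0,0,0,0,0,0,0.7],[0,0,0,0,0,4,0.7],[0,0,0,0,0,7,0.7],[0,0,0,0,0,7,1]]]'
python3 - <<'E'
from h import *
print(robot.sense()['joints'])
snap('wrist','w4')
p=proj('w4',[.451,.049,.139]).astype(int);print(p)
snap('wrist','w5',(max(0,p[0]-110),max(0,p[1]-90),p[0]+110,p[1]+90),3)
E
```

```text
clock: 5.45
tool_pos: [0.452, 0.0477, 0.1204]
tool_rot: [0.949, 0.314, 0.001, -0.001]
contact_force: [-3.7, 0.3, 12.2]
width: 0.0303
finger_force: 39.8
clock: 6.05
tool_pos: [0.4537, 0.0476, 0.1922]
tool_rot: [0.949, 0.314, 0.003, -0.0]
contact_force: [-0.3, 0.6, -0.3]
width: 0.0729
finger_force: 0.0
[-1.04736995  0.42912645  1.06262207  2.11363954 -0.49894253  0.86785873
 -0.62060535]
[256 209]
```

View pics/w5.png

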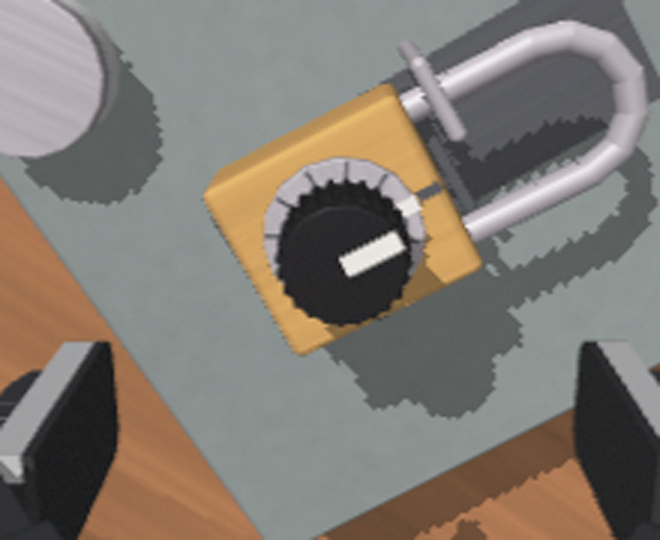

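The pointer now faces the mark on the shackle side. Next I'll turn back by 120° and move above the shackle.

```bash
python3 -m creep '[[[0,0,0.15,1,0,0,1],[0,0,0.3,2,-1,0,1],[0,0,0.45,3,-1,0,1],[0,0,0.6,4,-1.5,0,1],[0,0,0.75,5,-2,0,1],[0,0,0.9,5.8,-2.5,0,1],[0,0,1.05,5.8,-2.5,0,1],[0,0,1.2,5.8,-2.5,0,1],[0,0,1.35,5.8,-2.5,0,1],[0,0,1.5,5.8,-2.5,0,1],[0,0,1.5,5.8,-2.5,0,1]]]'
python3 -m creep '[[[0,0,0.15,0,0,0,1],[0,0,0.3,0,0,0,1],[0,0,0.45,0,0,0,1],[0,0,0.6,0,0,0,1],[0,0,0.6,0,0,0,1],[0,0,0.6,0,0,0,1]]]'
python3 - <<'E'
from h import *
s=robot.sense();print(s['tool_pos'],s['tool_rot'],s['joints'])
q=s['tool_rot'];print('ydir',np.degrees(2*np.arctan2(q[1],q[0]))-90)
E
```

```text
clock: 7.25
tool_pos: [0.5086, 0.0224, 0.1882]
tool_rot: [0.48, 0.877, -0.0, -0.001]
contact_force: [0.7, 0.3, 0.7]
width: 0.0854
finger_force: 0.0
clock: 7.85
tool_pos: [0.509, 0.0224, 0.1887]
tool_rot: [0.203, 0.979, -0.0, -0.001]
contact_force: [0.5, -1.2, -0.3]
width: 0.0851
finger_force: 0.0
[0.50901503 0.02244101 0.18874714] [ 2.02670596e-01  9.79246795e-01 -6.40967233e-05 -5.82570642e-04] [-0.50315618  0.37940539  0.4612511   1.96614713 -0.222256    0.84604981
  1.24088803]
ydir 66.61365222105513
```

```bash
python3 -m creep '[[[0,0,0,0.3,0,-4,1],[0,0,0,0.3,0,-8,1],[0,0,0,0.3,0,-10,1],[0,0,0,0.3,0,-11,1],[0,0,0,0.3,0,-11,1],[0,0,0,0.3,0,-11,0.6],[0,0,0,0.3,0,-11,0.4],[0,0,0,0.3,0,-11,0.4],[0,0,0,0.3,0,-11,0.4],[0,0,0,0.3,0,-11,0.4]]]' 40
```

```text
clock: 8.85
tool_pos: [0.5136, 0.0224, 0.0802]
tool_rot: [0.2, 0.98, 0.0, 0.001]
contact_force: [0.5, -1.8, 4.1]
width: 0.047
finger_force: 40.5
```

```bash
python3 -m creep '[[[0,0,0,0.46,-0.2,0,0.4],[0,0,0,0.92,-0.39,0,0.4],[0,0,0,1.38,-0.59,0,0.4],[0,0,0,1.84,-0.78,0,0.4],[0,0,0,2.3,-0.98,0,0.4],[0,0,0,2.76,-1.17,0,0.4],[0,0,0,2.9,-1.23,0,0.4],[0,0,0,2.95,-1.25,0,0.4],[0,0,0,2.95,-1.25,0,0.4]]]' 40
```

```text
clock: 9.75
tool_pos: [0.5419, 0.01, 0.0792]
tool_rot: [0.2, 0.98, -0.0, -0.0]
contact_force: [-1.5, 3.7, 1.8]
width: 0.0471
finger_force: 40.8
```

```bash
python3 -m creep '[[[0,0,0,0.15,-0.06,0,0.4],[0,0,0,0.3,-0.13,0,0.4],[0,0,0,0.3,-0.13,0,0.4]]]' 40
python3 -m creep '[[[0,0,0,0,0,0,1],[0,0,0,0,0,0,1],[0,0,0,0,0,0,1],[0,0,0,0,0,4,1],[0,0,0,0,0,9,1],[0,0,0,0,0,13,1],[0,0,0,-4,2,16,1],[0,0,0,-7,3,16,1],[0,0,0,-9,4,16,1],[0,0,0,-9,4,16,1]]]'
python3 - <<'E'
from h import *
s=robot.sense();print(s['tool_pos'],s['tool_rot'])
snap('wrist','w6',s=1.5)
E
```

```text
clock: 10.05
tool_pos: [0.5421, 0.0098, 0.0784]
tool_rot: [0.199, 0.98, 0.0, -0.003]
contact_force: [-6.9, 5.4, 2.0]
width: 0.0473
finger_force: 40.8
clock: 11.05
tool_pos: [0.4529, 0.0497, 0.2396]
tool_rot: [0.199, 0.98, 0.001, -0.0]
contact_force: [-0.4, 0.0, -0.4]
width: 0.0857
finger_force: 0.0
[0.45290931 0.04970673 0.23955803] [ 1.98562216e-01  9.80087974e-01  6.92696954e-04 -3.59837103e-04]
```

View pics/w6.png

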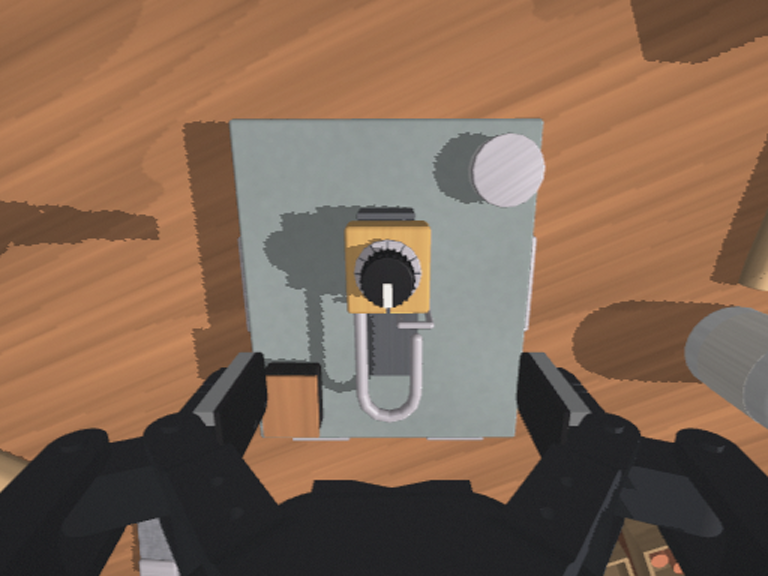

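The shackle is out and its free leg's end (417,337) is past the staple (415,325). The dial is still on its mark. Next I'll refine the case centre.

Run:
```python
from h import *
f=lambda p,z: onplane('w6',np.array(p)/1.5,z).round(4)
print('knob',f((387,277),.139))
c=[f(p,.113) for p in((347,226),(430,225),(430.5,312),(347.5,311))];print('ctr',np.mean(c,0))
k=[f(p,.06) for p in((231,121),(543,121),(516,436),(262,436))];print('chest',np.mean(k,0))
print('tin',f((508,171),.084))
```

```text
knob [0.4502 0.0493 0.139 ]
ctr [0.452775 0.049275 0.113   ]
chest [0.484775 0.03495  0.06    ]
tin [0.4274 0.1479 0.084 ]
```

```bash
python3 -m creep '[[[0,0,0,-0.1,-0.1,-5,1],[0,0,0,-0.1,-0.1,-10,1],[0,0,0,-0.1,-0.1,-14,1],[0,0,0,-0.1,-0.1,-16.2,1],[0,0,0,-0.1,-0.1,-16.2,1],[0,0,0,-0.1,-0.1,-16.2,0.8],[0,0,0,-0.1,-0.1,-16.2,0.6],[0,0,0,-0.1,-0.1,-16.2,0.5],[0,0,0,-0.1,-0.1,-16.2,0.5],[0,0,0,-0.1,-0.1,-16.2,0.5]]]' 80
```

```text
clock: 12.1
tool_pos: [0.4555, 0.0474, 0.079]
tool_rot: [0.2, 0.98, 0.001, 0.002]
contact_force: [-1.2, -2.3, 7.0]
width: 0.0549
finger_force: 85.5
```

```bash
python3 -m creep '[[[0,0,0,0,0,0.5,0.5],[0,0,0,0,0,1,0.5],[0,0,0,0,0,2,0.5],[0,0,0,0,0,4,0.5],[0,0,0,0,0,6.5,0.5],[0,0,0,0,0,9,0.5],[0,0,0,0,0,12,0.5],[0,0,0,0,0,14.5,0.5],[0,0,0,0,0,16,0.5],[0,0,0,0,0,16,0.5],[0,0,0,0,0,16,0.5],[0,0,0,0,0,16,0.5]]]' 80
python3 - <<'E'
from h import *
s=robot.sense();print(s['tool_pos'],s['contact_force'],s['moment'],s['width'])
snap('side','s9'); a=np.load('pics/s9.npz')['im'][110:290,150:330]
snap('wrist','w9'); b=np.load('pics/w9.npz')['im'][80:384,100:420]
cv2.imwrite('pics/f.png',np.hstack([cv2.resize(a,(400,400),interpolation=2),cv2.resize(b,(400,400))]))
E
```

```text
clock: 13.3
tool_pos: [0.4529, 0.0476, 0.2364]
tool_rot: [0.2, 0.98, -0.0, -0.001]
contact_force: [0.0, -0.2, -5.4]
width: 0.0549
finger_force: 86.4
[0.45294324 0.04755433 0.23635735] [ 0.04133425 -0.239699   -5.39932225] [0.06662283 0.07645379 0.01873954] 0.054857789707407
```

View pics/f.png

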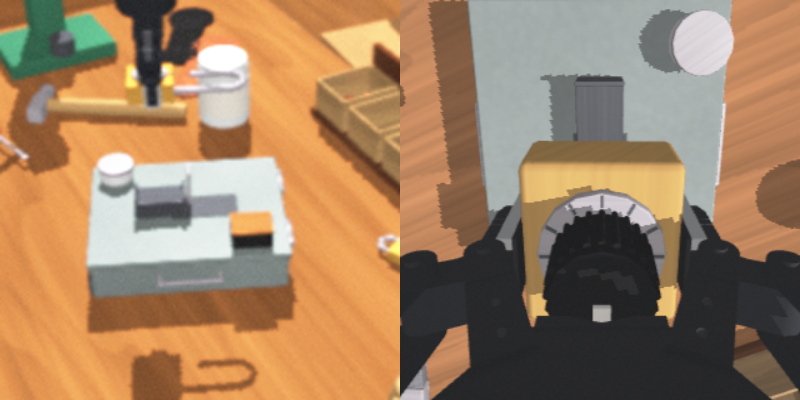

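The lock is held about 16 cm up and level, with the dial up and the shackle open. The tin, block and staple have not moved.

```bash
python3 -c "
from cell import robot
print(robot.sign_off())"
```

```text
the job is handed in; nothing more can be done
None
```

I turned the dial four clicks until its pointer faced the shackle, pulled the shackle out to its stop, and handed the job in at about 13 s with the open lock held level, dial up, about 16 cm above where it lay; no other object was seen to move.

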